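Hang the bore gauge in the roof-hatch gauge cabinet

TASK

Slide the cover of the little gauge cabinet fully open, away from the hook end. Then lift the steel gauge plate by its black handle out of the wooden stand, lower it through the hatch without the gauge or the gripper touching the hatch's metal frame, and gently hang it by its round bore on the hook inside. Let go, leave the cover open, and leave the small urn, the loose urn lid and the polish jar where they are.

Things in the scene. Friction and masses are not known exactly. Their poses are not given: they have to be found in the camera images.
- cabinet: Wooden bench cabinet with clear side and far panels, 260 (own x) by 190 (own y) by 148 mm high, fixed. Origin: centre of its underside. Its x axis points from the hook end (nearer the robot) to the far end; z up. Its roof has one rectangular hatch, from x = -105 to +3 mm and y = -62 to +62 mm, under a sliding cover. The cabinet and the stand may change sides from one start to another.
- frame: The flat aluminium frame around the hatch, fixed in the cabinet's roof: a border 25 mm wide at the hook end, 33 mm at the two sides and 12 mm at the far side, from 138 to 148 mm above the bench. Its origin and axes are the cabinet's. Neither gauge nor gripper may touch it.
- cover (a joint): The flat grey cover, 118 by 144 by 6 mm, which slides on top of the frame along the cabinet's +x (top face 156 mm above the bench). 0 = shut, 0.116 m = fully open against its stop; it stays where it is left; about 2 N moves it. It starts open by 0 to 30 mm.
- cover_lip (a point): Middle of the top edge of the upright bar across the cover's middle, 176 mm above the bench; the bar is 8 mm thick (cabinet x), 80 mm wide (cabinet y) and stands 20 mm above the cover. Push it with closed fingers towards cabinet +x. It moves with the cover; axes as the cabinet's.
- hook: Steel hook inside the cabinet: a level round rod of 8 mm diameter, its axis 85 mm above the bench and on the cabinet's middle line (y = 0), from the hook-end wall (inner face at cabinet x = -120 mm) to x = -50 mm, where it turns straight up; the upturned tip is 8 mm thick (x = -54 to -46 mm) and its top is 103 mm above the bench. Origin and axes are the cabinet's.
- hook_seat (a point): Top of the hook's rod where the gauge should hang: cabinet x = -75 mm, y = 0, 89 mm above the bench. Axes as the cabinet's (x along the rod, towards its tip).
- gauge_grip (a point): Middle of the gauge's black handle. The gauge: a square steel plate 76 mm wide (own y), 76 high, 10 thick (own x) with a round 52 mm through-bore; on its top edge a square black handle 24 by 24 (x, y), 44 mm high; 120 mm high in all, 0.3 kg, heavy below. This point is 100 mm above its underside, 24 above the plate's top edge; z up. Same from either side.
- gauge_bore (a point): Centre of the gauge's bore, 38 mm above its underside; the bore's axis is the gauge's x axis. It hangs 26 mm below the top of the rod when hung.
- stand: Fixed wooden stand, 80 (x) by 100 (y) by 40 mm high; the gauge stands upright in its slot, which is 13 mm wide (x), 84 mm long (y) and 30 mm deep, with a floor 10 mm above the bench. Origin: centre of its underside.
- urn: Small stone urn, 90 mm diameter, 107 mm high, loose; origin at its underside. Leave alone.
- urn_lid: Loose stone urn lid, 86 mm diameter, 28 mm high; origin at its underside. Leave alone.
- polish: Polish jar, 66 mm diameter, 60 mm high, loose; origin at its underside. Leave alone.
There are look-alikes about, which are no part of the job. Of the things that look like the part that bears gauge_grip, the largest one is meant.

How it is judged:
By the outcome, as a careful person would: the job done as asked, in the order asked, and still so for the second after the job is handed in, with the robot touching nothing.
It also fails if it takes over 64 s, if anything falls off the work surface, if the arm or the gripper's body presses on something with over 40 N, if the wrist force passes 120 N, or if a joint passes its speed limit or range.

ROBOT

A 6-joint arm with a two-finger parallel gripper is mounted at the origin on the work surface. World frame = base frame: x ahead of the robot, y to its left, z up, the work surface at z = 0. Lengths are in mm, angles in rad, forces in N, time in s.
With the tool pointing down it reaches from about 350 to 975 mm from the base axis. Payload 17.4 kg.
Tool frame: the origin (TCP) lies midway between the tips of the shut fingers; the grasp point (between the pads) lies 19 mm behind it; z points along the fingers, y is the line along which they close (so a half turn about z gives the same grasp; the last joint's range is limited). The gripper opens to 85 mm and grips with 20 to 120 N. Pads are 22 mm wide; open, the fingers measure 114 mm over their backs; the gripper's body (76 mm by 85 mm) begins 54 mm behind the grasp point. The pads swing forward as they close: fully open they stand 13 mm farther back than shut.
Start: joints at [-1.337, 0.116, 1.442, -0, 1.584, -0.038], TCP at [181.205, -650.229, 231.303] pointing down, gripper open.
Joint ranges: [-2.83, 2.83], [-0.83, 2.19], [0.07, 2.5], [-1.14, 4.28], [0.01, 3], [-2.97, 2.97]. Speed limits (rad/s): [1.89, 1.89, 2.22, 3.14, 3.14, 3.14].

INTERFACE

Orientations are given as a unit quaternion [x, y, z, w].
In Python, from plant import robot, imaging, sign_off gives the robot as it stands. The module is installed in compiled form; this text tells all that it offers.
- The arm moves only by the tool play_rows, never from a script. Its argument "deltas" is a list of rows, each a list of 3 entries, a list of its own where there are three numbers: the shift along the tool's x, y, z as a fraction of full scale, then the turn, a rotation vector about the tool's x, y, z as a fraction of full scale, then the opening in per cent of the stroke, from 0 (shut) to 100 (fully open). A call has 1 to 10 rows; each row is the pose to reach, as a shift and turn from the pose commanded when the call began, along the tool's axes at that moment, turning the shorter way round; what a row does not reach only later rows make up. Full scale, the value 1, is 0.2 m for a shift and pi rad for a turn. A row lasts 1/12 s, in which the tool goes at most 41.7 mm and 7.16 degrees, less where a joint would pass 70% of its speed; a pose out of reach is approached as far as the arm can. A call with a number of a shift or a turn outside -1 to 1 is refused whole. A call with a gripper value outside its range is refused whole. The fingers move at their own pace and stop on an object; "squeeze" is the grip in N (left out, the last holds). Time passes only in rows, so rows that repeat a pose let the fingers close. It gives the time, the measured TCP pose, the force, the opening and the grip force at its end, in the units of the state.
- robot.read_state(): the state, without advancing time (a new reading comes with each control period).
- imaging.read_camera(name): name is "scene" or "top" or "wrist"; returns a dict with "frame" (480x640x3 uint8, red, green, blue), "range_z" (480x640 float32, mm along the optical axis (not along the pixel's ray), 0 where there is no reading), "vertical_fov" (degrees; the focal length in pixels is half the picture's height over the tangent of half this angle, whatever the lens; pixels are square), "cx", "cy" (the principal point, pixels), "xyz" and "attitude" of the camera in the world; the wrist camera has in their place "T_tool_cam" (4x4, takes a point from camera to tool coordinates, whose origin is the TCP and whose axes are the flange's). Camera axes: x right, y up, looking along -z (the intrinsics and any distortion apply to the point x, -y, -z); pixel columns grow to the right and rows downward; lengths in mm; the calibration is good to about 2 mm. The wrist camera is an equidistant fisheye: a pixel r from the principal point sees the ray r / f radians off the axis. A picture is of the moment at which its call begins: read the wrist's pose just before it.
- sign_off(): hands the job in; it is judged then, once.
Trained networks look in a picture, given as the dict that the camera call returned (one of the last four; its "shot" number tells which), for a name from the list of things; names that differ only in an ending like _2 or _b are one class to them, and where a whole thing is asked for, a point or a joint stands for the part that bears it (a point fixed in the world has none). Each returns a list of dicts, best first, with "conf" (0 to 1); they miss things now and then, are a little off and sometimes report something else, mostly with a low value. They report only what shows in the picture. A call takes as long as a camera call. They do not tell look-alikes from the thing itself.
- imaging.cut_out(picture, query): "region" (480x640 bool, what is visible of it) and "at" ([row, column] as shares, 0 to 1, of the picture: columns of its width, rows of its height, amid what is visible of it).
- imaging.mark_of(picture, query): "at" ([row, column] as shares, 0 to 1, of the picture: columns of its width, rows of its height: a listed point, or the origin of a listed thing).
The state is a dict: "clock": time; "joint_positions": joint angles; "qvel": joint speeds; "tau": joint torques, N m; "eef_pos": TCP position; "tool_rot": TCP orientation; "force": force on the tool from outside, world axes, zero at the start; "torque": the same for the moment, N m; "gripper_width": opening from 0.0 (shut) to 1.0 (fully open); "gripper_force": force on a finger pad.
Only numpy, scipy, OpenCV 4.12 (cv2) and the standard library are available. Lean on these libraries where they do the work, as an engineer would, in place of code of your own. Each camera call takes 0.05 s, during which the arm holds its last target. There are 200 camera calls.

## Working session

There is one attempt and no reset: what is moved stays moved. The work goes in short steps, Python scripts to look and compute and a tool call to move; the robot and the scene stay as the last step left them, time stands still between calls to the robot, and variables do not carry over. Pictures are saved under pics/ and viewed, at most 10 in all, crops included, and the job is handed in when it is done.

Besides the shell and the picture viewer there is one more tool, called after ">>>" by a JSON object that holds its "name" and its "arguments". play_rows: Moves the arm, as the interface text tells. Its arguments: {"type":"object","properties":{"deltas":{"type":"array"},"squeeze":{"type":"number"}},"required":["deltas"]}

```bash
mkdir -p pics; cat > h.py <<'E'
import numpy as np, cv2
from scipy.spatial.transform import Rotation as R
from plant import robot, imaging
def cam(name):
    s=robot.read_state(); p=imaging.read_camera(name); p['st']=s; return p
def world(p,uv,z=None):
    """pixels (N,2) col,row -> world using depth (scene/top)"""
    uv=np.atleast_2d(uv).astype(float); f=240/np.tan(np.radians(p['vertical_fov'])/2)
    d=p['range_z'][uv[:,1].astype(int).clip(0,479),uv[:,0].astype(int).clip(0,639)]
    x=(uv[:,0]-p['cx'])/f; y=(uv[:,1]-p['cy'])/f
    r=np.c_[x,-y,-np.ones_like(x)]; A=R.from_quat(p['attitude']).as_matrix(); o=np.array(p['xyz'])
    r=r@A.T
    if z is not None: d=(z-o[2])/r[:,2]
    return o+r*d[:,None]
def save(p,n): cv2.imwrite('pics/'+n,p['frame'][:,:,::-1])
E
python3 - <<'E'
from h import *
for c in ['top','scene']:
    p=cam(c); save(p,c+'1.png'); print(c,p['xyz'],p['attitude'],p['vertical_fov'],[k for k in p])
    for q in ['cabinet','frame','cover','cover_lip','hook','gauge_grip','gauge_bore','stand','urn','urn_lid','polish']:
        for fn in ('mark_of','cut_out'):
            for r in getattr(imaging,fn)(p,q)[:3]:
                uv=np.array([r['at'][1]*640,r['at'][0]*480]); print(q,fn,round(r['conf'],2),uv.round(),world(p,uv).round()[0], r['region'].sum() if 'region' in r else '')
E
```

```text
top [ 504.66978251   20.28422857 1302.62928144] [-0.03292286  0.03355945  0.70931934 -0.7033178 ] 55.4868733156032 ['frame', 'range_z', 'vertical_fov', 'cx', 'cy', 'xyz', 'attitude', 'shot', 'st']
cabinet mark_of 0.85 [268. 261.] [551. 144. 158.] 
cabinet cut_out 0.79 [265. 260.] [553. 151. 155.] 8011
frame cut_out 0.64 [264. 301.] [444. 171.   9.] 1466Traceback (most recent call last):
  File "<stdin>", line 6, in <module>
ValueError: it knows: cabinet, cover_lip, frame, gauge_bore, gauge_grip, hook, hook_seat, polish, stand, urn, urn_lid
```

```bash
python3 - <<'E'
from h import *
for c in ['top','scene']:
    p=cam(c); save(p,c+'1.png'); print(c,p['xyz'])
    for q in ['cabinet','frame','cover_lip','hook','hook_seat','gauge_grip','gauge_bore','stand','urn','urn_lid','polish']:
        for fn in ('mark_of','cut_out'):
          try:
            for r in getattr(imaging,fn)(p,q)[:3]:
                uv=np.array([r['at'][1]*640,r['at'][0]*480]); print(q,fn,round(r['conf'],2),uv.round(),world(p,uv).round()[0], r['region'].sum() if 'region' in r else '')
          except ValueError as e: print(q,fn,e)
E
```

```text
top [ 504.66978251   20.28422857 1302.62928144]
cabinet mark_of 0.83 [270. 261.] [550. 138. 155.] 
cabinet cut_out 0.76 [266. 260.] [552. 148. 152.] 8010
frame cut_out 0.91 [265. 300.] [446. 169.  10.] 1461
cover_lip mark_of 0.58 [257. 271.] [526. 172. 154.] 
cover_lip cut_out 0.67 [262. 275.] [516. 159. 160.] 2594
hook mark_of 0.67 [407. 272.] [ 520. -232.   12.] 
gauge_grip mark_of 0.8 [412. 274.] [ 515. -224.  129.] 
gauge_grip mark_of 0.6 [434. 228.] [ 638. -294.   87.] 
gauge_grip mark_of 0.5 [366. 254.] [ 568. -108.   89.] 
gauge_grip cut_out 0.57 [412. 275.] [ 511. -223.  130.] 224
gauge_grip cut_out 0.49 [361. 253.] [ 572. -100.   60.] 111
gauge_bore mark_of 0.64 [406. 274.] [ 517. -229.   21.] 
gauge_bore mark_of 0.59 [363. 258.] [ 559. -102.   86.] 
gauge_bore mark_of 0.42 [427. 232.] [ 630. -282.   55.] 
gauge_bore cut_out 0.77 [412. 272.] [ 520. -222.  126.] 254
stand mark_of 0.92 [407. 274.] [ 516. -229.   21.] 
stand cut_out 0.65 [407. 270.] [ 527. -227.   43.] 845
urn mark_of 0.87 [158. 289.] [480. 438. 102.] 
urn_lid mark_of 0.81 [318. 184.] [772.  16.  24.] 
urn_lid 
[... 1158 characters left out ...]
ore mark_of 0.74 [265. 277.] [ 542. -100.   -3.] 
gauge_bore cut_out 0.97 [209. 323.] [ 638. -294.   46.] 508
gauge_bore cut_out 0.95 [206. 268.] [ 524. -243.   97.] 564
gauge_bore cut_out 0.89 [267. 272.] [ 575. -110.   50.] 356
stand mark_of 0.85 [214. 293.] [ 553. -243.   34.] 
stand cut_out 0.58 [215. 291.] [ 550. -237.   36.] 1123
stand cut_out 0.17 [353. 320.] [792.  -4.  25.] 875
urn mark_of 0.57 [418. 188.] [504. 436.  33.] 
urn cut_out 0.7 [425. 172.] [514. 443.  95.] 1127
urn_lid mark_of 0.58 [355. 323.] [803.  -5.  27.] 
urn_lid cut_out 0.65 [354. 320.] [796.  -4.  27.] 867
polish mark_of 0.74 [134. 349.] [ 610. -459.   40.] 
polish cut_out 0.63 [131. 341.] [ 600. -459.   56.] 963
```

View pics/top1.png

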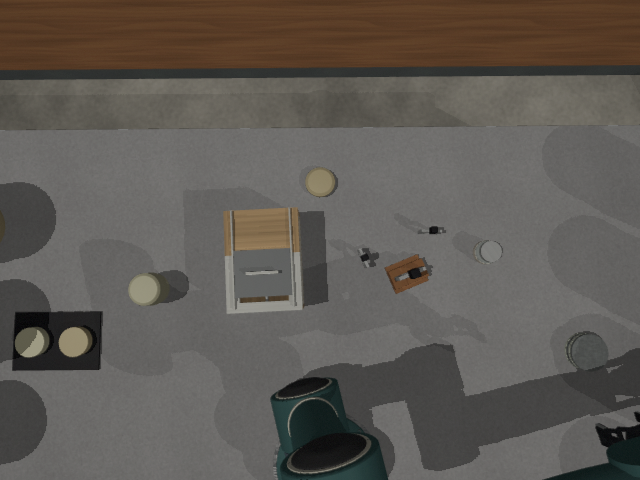

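View pics/scene1.png

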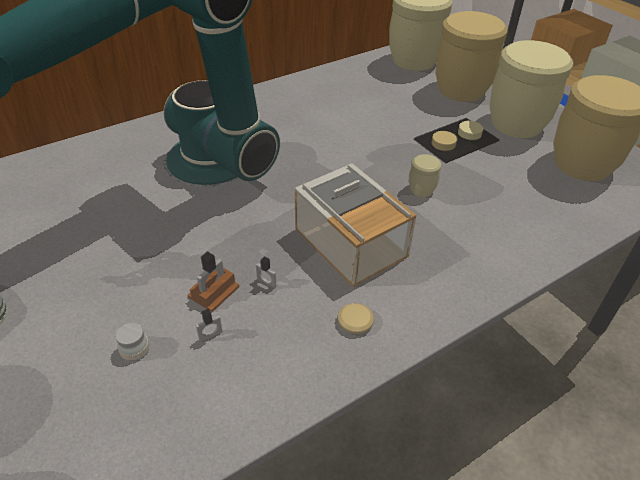

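Top view: the cabinet is at about (263,260) with the cover bar at (263,272). The gauge in its stand is at (412,273), and the smaller look-alikes are at (434,229) and (366,256). Next I'll fit the poses from the depth images.

```bash
python3 - <<'E'
from h import *
vv,uu=np.mgrid[0:480,0:640]; uv=np.c_[uu.ravel(),vv.ravel()]
def rect(P,lab):
    (c,s,a)=cv2.minAreaRect(P[:,:2].astype(np.float32)); print(lab,len(P),np.round(c,1),np.round(s,1),round(a,2),'z',np.round(np.percentile(P[:,2],[5,50,95]),1))
for c in ['top','scene']:
    p=cam(c); ok=p['range_z'].ravel()>0; W=world(p,uv); print(c)
    def box(x0,x1,y0,y1,z0,z1):
        return W[ok&(W[:,0]>x0)&(W[:,0]<x1)&(W[:,1]>y0)&(W[:,1]<y1)&(W[:,2]>z0)&(W[:,2]<z1)]
    rect(box(380,750,0,300,141,165),'roof')
    rect(box(380,750,0,300,151,159),'cover+')
    rect(box(380,750,0,300,167,182),'lip')
    rect(box(430,600,-320,-150,33,46),'stand')
    rect(box(430,600,-320,-150,78,135),'handle')
    rect(box(430,600,-320,-150,123,135),'handletop')
    rect(box(430,600,-320,-150,60,84),'plate')
    rect(box(430,600,-320,-150,-4,4),'table')
E
```

```text
top
roof 7355 [554.4 160.6] [260.5 191.2] 2.6 z [144.7 150.  158.7]
cover+ 2974 [554.7 159.3] [258.1 189.5] 2.33 z [151.5 155.5 158.4]
lip 110 [521.6 159.2] [ 7.9 79.4] 2.57 z [172.3 175.4 179.3]
stand 480 [ 517.3 -230.5] [ 53.  100.9] 22.12 z [35.6 40.  44.1]
handle 184 [ 517.6 -231.2] [23.5 77. ] 23.04 z [ 81.6 118.9 132.2]
handletop 88 [ 517.4 -231.1] [23.4 24.5] 22.1 z [125.5 128.6 132.9]
plate 30 [ 518. -231.] [ 9.5 77. ] 22.66 z [64.  81.  83.8]
table 2194 [ 514.8 -235.1] [170.5 167.9] 89.61 z [-3.3  0.   3.3]
scene
roof 5022 [556.5 158.3] [268.9 196.3] 2.31 z [144.2 149.3 158.2]
cover+ 1875 [560.7 155.4] [259.4 186.1] 2.89 z [151.7 155.5 158.3]
lip 122 [525.3 155.6] [11.2 84.3] 3.31 z [167.8 174.  178.3]
stand 544 [ 520.5 -232. ] [ 56.5 104.7] 19.72 z [34.5 39.  43.3]
handle 334 [ 520.7 -233.1] [29.7 75.6] 9.34 z [ 80.9 104.1 130.7]
handletop 91 [ 519.8 -234. ] [26.5 27.1] 21.8 z [124.3 128.9 132. ]
plate 153 [ 519.7 -233.5] [15.9 78.6] 22.14 z [62.9 75.4 83.1]
table 1785 [ 515.  -234.9] [170.  169.5] 89.78 z [-3.3 -0.3  2.9]
```

```bash
cat >> h.py <<'E'
C=np.array([555.,160.]); CY=np.radians(2.5)
def cab(x,y,z): c,s=np.cos(CY),np.sin(CY); return [C[0]+c*x-s*y,C[1]+s*x+c*y,z]
def down(yaw):  # tool down, tool y axis horizontal; tool x at world yaw (rad)
    return R.from_euler('z',yaw)*R.from_euler('x',np.pi)
def go(pos,yaw):
    s=robot.read_state(); p=np.array(s['eef_pos']); q=R.from_quat(s['tool_rot'])
    sh=q.inv().apply(np.array(pos)-p)/200
    best=min(((q.inv()*down(yaw+k*np.pi)).as_rotvec()/np.pi for k in (0,1)),key=np.linalg.norm)
    print('shift',sh.round(4),'turn',best.round(4),'dist',round(np.linalg.norm(sh)*200),'at',p.round(1),'eul',q.as_euler('ZYX',degrees=True).round(2),'j6',np.round(s['joint_positions'][5],2),'F',np.round(s['force'],1),'w',round(s['gripper_width'],3),'t',round(s['clock'],2))
E
python3 -c "
from h import *
go(cab(-80,0,230),CY); go(cab(-80,0,230),CY+np.pi/2); go([518.3,-231.7,200],np.radians(22.4))"
```

```text
shift [ 2.4984 -3.4911  0.0065] turn [-0.      0.      0.0726] dist 859 at [ 181.2 -650.2  231.3] eul [  15.57    0.   -180.  ] j6 -0.04 F [-0.5 -0.2  0.7] w 0.998 t 2.65
shift [ 2.4984 -3.4911  0.0065] turn [-0.     -0.     -0.4274] dist 859 at [ 181.2 -650.2  231.3] eul [  15.57    0.   -180.  ] j6 -0.04 F [-0.5 -0.2  0.7] w 0.998 t 2.65
shift [ 2.1854 -1.5633  0.1564] turn [-0.      0.     -0.0379] dist 538 at [ 181.2 -650.2  231.3] eul [  15.57    0.   -180.  ] j6 -0.04 F [-0.5 -0.2  0.7] w 0.998 t 2.65
```

>>> {"name": "play_rows", "arguments": {"deltas": [[[0.12,-0.16,0],[0,0,0.02],60],[[0.3,-0.4,0],[0,0,0.04],0],[[0.45,-0.6,0],[0,0,0.06],0],[[0.6,-0.8,0],[0,0,0.0726],0],[[0.7,-0.96,0],[0,0,0.0726],0],[[0.72,-1,0],[0,0,0.0726],0],[[0.72,-1,0],[0,0,0.0726],0]]}}

```text
clock: 3.23
eef_pos: [267.7, -414.4, 232.1]
tool_rot: [1.0, 0.023, 0.001, 0.0]
force: [-0.2, 0.4, 1.0]
gripper_width: 0.008
gripper_force: 0.0
```

```bash
python3 -c "
from h import *
go(cab(-80,0,230),CY)"
```

```text
shift [ 1.1685 -2.8034  0.0109] turn [ 0.0002 -0.0005  0.0009] dist 607 at [ 267.7 -414.4  232.1] eul [ 2.6600e+00 -9.0000e-02  1.7997e+02] j6 0.47 F [-0.2  0.4  1. ] w 0.008 t 3.23
```

>>> {"name": "play_rows", "arguments": {"deltas": [[[0.1,-0.2,0],[0,0,0],0],[[0.2,-0.4,0],[0,0,0],0],[[0.3,-0.6,0],[0,0,0],0],[[0.4,-0.8,0],[0,0,0],0],[[0.5,-0.98,0],[0,0,0],0],[[0.5,-1,0],[0,0,0],0]]}}

```text
clock: 3.73
eef_pos: [358.7, -211.4, 231.7]
tool_rot: [1.0, 0.023, 0.001, -0.0]
force: [0.6, 0.1, 0.6]
gripper_width: -0.0
gripper_force: 0.0
```

>>> {"name": "play_rows", "arguments": {"deltas": [[[0.1,-0.2,0],[0,0,0],0],[[0.2,-0.4,0],[0,0,0],0],[[0.3,-0.6,0],[0,0,0],0],[[0.4,-0.8,0],[0,0,0],0],[[0.5,-0.98,0],[0,0,0],0],[[0.5,-1,0],[0,0,0],0]]}}

```text
clock: 4.23
eef_pos: [449.8, -6.8, 231.4]
tool_rot: [1.0, 0.023, 0.0, -0.0]
force: [1.0, -1.2, 0.0]
gripper_width: 0.0
gripper_force: 0.0
```

```bash
python3 -c "
from h import *
go(cab(-65,0,200),CY)"
```

```text
shift [ 0.2388 -0.8097  0.1575] turn [-0.0002 -0.0002  0.0009] dist 172 at [449.8  -6.8 231.4] eul [ 2.6500e+00 -3.0000e-02 -1.7996e+02] j6 1.45 F [ 1.  -1.2  0. ] w 0.0 t 4.23
```

>>> {"name": "play_rows", "arguments": {"deltas": [[[0.05,-0.2,0.03],[0,0,0],0],[[0.1,-0.4,0.06],[0,0,0],0],[[0.17,-0.6,0.1],[0,0,0],0],[[0.237,-0.8,0.13],[0,0,0],0],[[0.237,-0.81,0.16],[0,0,0],0],[[0.237,-0.81,0.25],[0,0,0],0],[[0.237,-0.81,0.33],[0,0,0],0],[[0.237,-0.81,0.335],[0,0,0],0]]}}

```text
clock: 4.9
eef_pos: [487.9, 153.2, 161.3]
tool_rot: [1.0, 0.022, -0.002, 0.0]
force: [-0.1, -0.1, -0.9]
gripper_width: -0.002
gripper_force: 0.0
```

```bash
python3 -c "
from h import *
go(cab(50,0,164),CY)"
```

```text
shift [ 0.5865 -0.0191 -0.0157] turn [0.0003 0.0012 0.0002] dist 117 at [487.9 153.2 161.3] eul [  2.54   0.21 179.95] j6 1.78 F [-0.1 -0.1 -0.9] w -0.002 t 4.9
```

>>> {"name": "play_rows", "arguments": {"deltas": [[[0,-0.01,-0.01],[0,0,0],0],[[0.03,-0.01,-0.01],[0,0,0],0],[[0.08,-0.01,-0.01],[0,0,0],0],[[0.14,-0.01,-0.01],[0,0,0],0],[[0.21,-0.01,-0.01],[0,0,0],0],[[0.28,-0.01,-0.01],[0,0,0],0],[[0.35,-0.01,-0.01],[0,0,0],0],[[0.42,-0.01,-0.01],[0,0,0],0],[[0.47,-0.01,-0.01],[0,0,0],0],[[0.5,-0.01,-0.01],[0,0,0],0]]}}

```text
clock: 5.73
eef_pos: [590.2, 159.6, 166.8]
tool_rot: [1.0, 0.022, 0.0, -0.0]
force: [-1.7, -0.3, 0.9]
gripper_width: -0.001
gripper_force: 1.1
```

```bash
python3 -c "
from h import *
go(cab(50,0,164),CY)"
```

```text
shift [ 0.0743 -0.0098  0.0139] turn [-0.     -0.0002 -0.0001] dist 15 at [590.2 159.6 166.8] eul [ 2.48e+00 -3.00e-02 -1.80e+02] j6 1.75 F [-1.7 -0.3  0.9] w -0.001 t 5.73
```

Pushing with about 2 N. I'll continue in small steps up to the stop.

>>> {"name": "play_rows", "arguments": {"deltas": [[[0.02,-0.005,0.01],[0,0,0],0],[[0.04,-0.005,0.01],[0,0,0],0],[[0.055,-0.005,0.01],[0,0,0],0],[[0.065,-0.005,0.01],[0,0,0],0],[[0.07,-0.005,0.01],[0,0,0],0]]}}

```text
clock: 6.15
eef_pos: [602.5, 161.3, 164.1]
tool_rot: [1.0, 0.022, -0.0, 0.0]
force: [-2.0, 0.2, -1.7]
gripper_width: -0.004
gripper_force: 1.0
```

>>> {"name": "play_rows", "arguments": {"deltas": [[[0.006,0,0],[0,0,0],0],[[0.012,0,0],[0,0,0],0],[[0.018,0,0],[0,0,0],0],[[0.018,0,0],[0,0,0],0]]}}

```text
clock: 6.48
eef_pos: [605.4, 161.5, 164.3]
tool_rot: [1.0, 0.022, -0.001, 0.0]
force: [-10.3, -1.2, 1.5]
gripper_width: 0.001
gripper_force: 5.4
```

```bash
python3 - <<'E'
from h import *
go(cab(50,0,164),CY)
p=cam('top'); vv,uu=np.mgrid[0:480,0:640]; W=world(p,np.c_[uu.ravel(),vv.ravel()])
m=(abs(W[:,0]-620)<60)&(abs(W[:,1]-162)<45)&(W[:,2]>170)&(W[:,2]<180);P=W[m]
c,s=np.cos(CY),np.sin(CY); d=P[:,:2]-C; x=d@[c,s]; y=d@[-s,c]
for lo,hi in((-40,-18),(18,40)): 
  k=(y>lo)&(y<hi); print(k.sum(),np.percentile(x[k],[2,50,98]).round(1) if k.any() else '')
E
```

```text
shift [-0.002  -0.0035  0.0013] turn [0.     0.0007 0.0001] dist 1 at [605.4 161.5 164.3] eul [2.5100e+00 1.3000e-01 1.7999e+02] j6 1.75 F [-10.3  -1.2   1.5] w 0.001 t 6.48
0 
0
```

>>> {"name": "play_rows", "arguments": {"deltas": [[[-0.04,0,0],[0,0,0],0],[[-0.06,0,-0.05],[0,0,0],0],[[-0.08,0.05,-0.2],[0,0,0],0],[[-0.1,0.2,-0.25],[0,0,0],0],[[-0.15,0.4,-0.25],[0,0,-0.03],0],[[-0.2,0.6,-0.25],[0,0,-0.06],40],[[-0.25,0.8,-0.25],[0,0,-0.09],60],[[-0.3,0.98,-0.25],[0,0,-0.11],60],[[-0.3,1,-0.25],[0,0,-0.11],60]]}}

```text
clock: 7.28
eef_pos: [553.7, -45.4, 215.8]
tool_rot: [0.981, 0.194, 0.001, 0.001]
force: [0.2, 0.3, 0.3]
gripper_width: 0.563
gripper_force: 0.0
```

```bash
python3 - <<'E'
from h import *
go([518.3,-231.7,190],np.radians(22.4))
p=cam('top'); vv,uu=np.mgrid[0:480,0:640]; W=world(p,np.c_[uu.ravel(),vv.ravel()])
m=(abs(W[:,0]-600)<60)&(abs(W[:,1]-162)<45)&(W[:,2]>168)&(W[:,2]<181);P=W[m]
c,s=np.cos(CY),np.sin(CY); d=P[:,:2]-C; x=d@[c,s]; y=d@[-s,c]
print(m.sum(),np.percentile(x,[2,50,98]),np.percentile(y,[2,50,98]))
E
```

```text
shift [-0.5188  0.7938  0.1301] turn [ 0.0007 -0.0004 -0.0001] dist 191 at [553.7 -45.4 215.8] eul [ 2.2390e+01 -7.0000e-02  1.7987e+02] j6 1.05 F [0.2 0.3 0.3] w 0.563 t 7.28
111 [60.36924735 64.0559323  68.31426461] [-37.67808261  -0.74457115  38.51205438]
```

>>> {"name": "play_rows", "arguments": {"deltas": [[[-0.1,0.15,0],[0,0,0],60],[[-0.2,0.3,0],[0,0,0],60],[[-0.3,0.46,0],[0,0,0],60],[[-0.4,0.62,0.03],[0,0,0],60],[[-0.5,0.77,0.06],[0,0,0],60],[[-0.519,0.794,0.08],[0,0,0],60],[[-0.519,0.794,0.08],[0,0,0],60],[[-0.519,0.794,0.08],[0,0,0],60]]}}

```text
clock: 8.0
eef_pos: [519.5, -226.5, 198.7]
tool_rot: [0.981, 0.193, 0.0, -0.0]
force: [-0.2, -0.3, 0.3]
gripper_width: 0.603
gripper_force: 0.0
```

```bash
cat >> h.py <<'E'
def wcloud(p):
    s=p['st']; f=240/np.tan(np.radians(p['vertical_fov'])/2)
    vv,uu=np.mgrid[0:480,0:640]; u=uu-p['cx']; v=vv-p['cy']; r=np.hypot(u,v); th=r/f
    k=np.where(r>1e-6,np.tan(np.minimum(th,1.5))/np.maximum(r,1e-6),1/f); d=p['range_z']
    P=np.stack([u*k*d,-v*k*d,-d],-1).reshape(-1,3); T=np.array(p['T_tool_cam'])
    P=P@T[:3,:3].T+T[:3,3]; P=R.from_quat(s['tool_rot']).apply(P)+s['eef_pos']
    P[d.ravel()<=0]=np.nan; return P
E
python3 - <<'E'
from h import *
go([518.3,-231.7,115],np.radians(22.4))
p=cam('wrist'); save(p,'w1.png'); W=wcloud(p)
for lo,hi in((33,46),(68,84),(124,134)):
    m=(abs(W[:,0]-518)<75)&(abs(W[:,1]+232)<75)&(W[:,2]>lo)&(W[:,2]<hi);P=W[m]
    print(lo,m.sum(),cv2.minAreaRect(P[:,:2].astype(np.float32)) if m.any() else '',np.median(P[:,2]))
E
```

```text
shift [-0.0159  0.0219  0.4186] turn [-0.     -0.0002 -0.0008] dist 84 at [ 519.5 -226.5  198.7] eul [ 2.226e+01 -3.000e-02 -1.800e+02] j6 0.73 F [-0.2 -0.3  0.3] w 0.603 t 8.0
33 4222 ((518.9175415039062, -232.68948364257812), (54.105369567871094, 101.13640594482422), 21.884984970092773) 39.97084582923591
68 394 ((523.902587890625, -231.59707641601562), (1.4803141355514526, 76.2914047241211), 21.984407424926758) 77.29783259296963
124 1428 ((520.0264892578125, -233.3230743408203), (23.782419204711914, 23.72416114807129), 22.052982330322266) 129.7719213642095
```

View pics/w1.png

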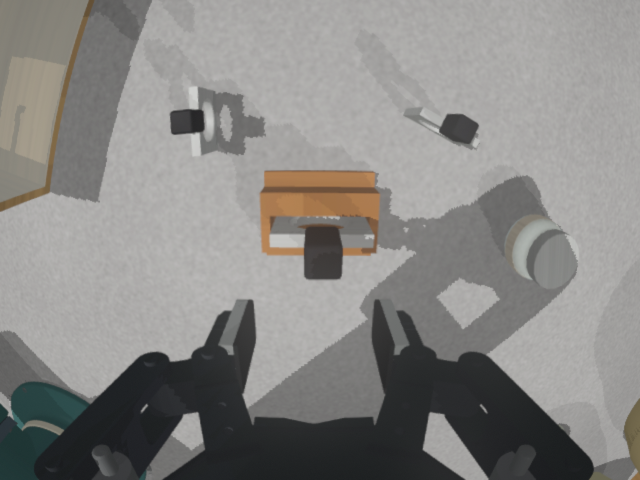

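The wrist view shows the gauge in the stand at about (322,240) and the fingers open at (235–395,330). The three cameras agree to about 2 mm, so I'm descending.

```bash
python3 -c "
from h import *
go([519,-232.3,92],np.radians(22.1))"
```

```text
shift [-0.0158  0.0275  0.5349] turn [ 0.0001 -0.0002  0.0013] dist 107 at [ 519.8 -226.   199. ] eul [ 2.2330e+01 -4.0000e-02  1.7999e+02] j6 0.73 F [-0.5  0.   0.1] w 0.599 t 8.05
```

>>> {"name": "play_rows", "arguments": {"deltas": [[[-0.016,0.027,0.1],[0,0,0.001],60],[[-0.016,0.027,0.15],[0,0,0.001],60],[[-0.016,0.027,0.15],[0,0,0.001],60],[[-0.016,0.027,0.15],[0,0,0.001],60]]}}

```text
clock: 8.38
eef_pos: [518.5, -232.3, 168.2]
tool_rot: [0.981, 0.192, -0.0, -0.0]
force: [-0.7, 0.0, 0.5]
gripper_width: 0.598
gripper_force: 0.0
```

```bash
python3 - <<'E'
from h import *
p=cam('wrist'); W=wcloud(p)
for lo,hi in((33,46),(124,134)):
    m=(abs(W[:,0]-518)<75)&(abs(W[:,1]+232)<75)&(W[:,2]>lo)&(W[:,2]<hi);P=W[m]
    print(lo,m.sum(),cv2.minAreaRect(P[:,:2].astype(np.float32)) if m.any() else '',np.median(P[:,2]))
go([519,-232.3,92],np.radians(22.1))
E
```

```text
33 4960 ((519.1959838867188, -232.68499755859375), (54.0389518737793, 100.90379333496094), 22.150901794433594) 39.95683323405035
124 1804 ((519.8225708007812, -233.1192626953125), (23.626569747924805, 23.610918045043945), 21.629533767700195) 129.74594955418448
shift [ 0.002  -0.001   0.3848] turn [ 0.     -0.0001  0.0004] dist 77 at [ 518.7 -232.6  169. ] eul [ 2.2180e+01 -1.0000e-02  1.7999e+02] j6 0.72 F [-0.3  1.  -0.2] w 0.601 t 8.43
```

>>> {"name": "play_rows", "arguments": {"deltas": [[[0.003,0,0.1],[0,0,0],60],[[0.003,0,0.2],[0,0,0],60],[[0.003,0,0.3],[0,0,0],60],[[0.003,0,0.37],[0,0,0],60],[[0.003,0,0.385],[0,0,0],60],[[0.003,0,0.385],[0,0,0],40],[[0.003,0,0.385],[0,0,0],30],[[0.003,0,0.385],[0,0,0],15],[[0.003,0,0.385],[0,0,0],10],[[0.003,0,0.385],[0,0,0],10]], "squeeze": 60}}

```text
clock: 9.27
eef_pos: [519.4, -233.4, 92.8]
tool_rot: [0.981, 0.192, 0.001, 0.0]
force: [-1.3, 3.0, 6.7]
gripper_width: 0.274
gripper_force: 59.9
```

>>> {"name": "play_rows", "arguments": {"deltas": [[[0,0,0],[0,0,0],10],[[0,0,0],[0,0,0],10]]}}

```text
clock: 9.43
eef_pos: [519.4, -233.4, 92.8]
tool_rot: [0.981, 0.192, 0.001, 0.0]
force: [-1.4, 2.2, 6.5]
gripper_width: 0.276
gripper_force: 59.9
```

>>> {"name": "play_rows", "arguments": {"deltas": [[[0,0,-0.03],[0,0,0],10],[[0,0,-0.08],[0,0,0],10],[[0,0,-0.15],[0,0,0],10],[[0,0,-0.25],[0,0,0],10],[[0,0,-0.4],[0,0,0],10],[[0,0,-0.57],[0,0,0],10],[[0,0,-0.74],[0,0,0],10],[[0,0,-0.86],[0,0,0],10],[[0,0,-0.92],[0,0,0],10],[[0,0,-0.92],[0,0,0],10]]}}

```text
clock: 10.27
eef_pos: [519.4, -233.5, 279.0]
tool_rot: [0.981, 0.192, 0.002, 0.001]
force: [0.7, -0.8, -3.4]
gripper_width: 0.275
gripper_force: 59.4
```

```bash
python3 - <<'E'
from h import *
p=cam('wrist'); W=wcloud(p); save(p,'w2.png')
go(cab(-22,0,275),CY)
E
```

```text
shift [ 0.8036 -1.791   0.0049] turn [ 0.0004 -0.0004  0.109 ] dist 393 at [ 519.  -233.3  276.3] eul [ 2.2120e+01 -7.0000e-02  1.7992e+02] j6 0.72 F [-0.  -0.4 -4.1] w 0.277 t 10.32
```

View pics/w2.png

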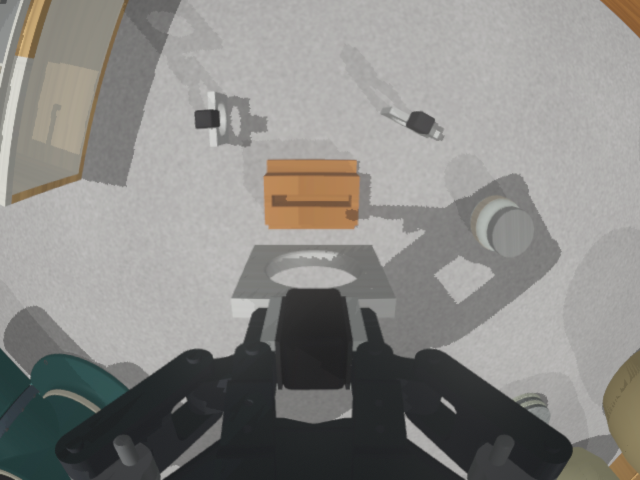

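The gauge is in the gripper at about (313,290) and the slot at (312,200) is empty. Carrying it to the cabinet.

>>> {"name": "play_rows", "arguments": {"deltas": [[[0.02,-0.04,0],[0,0,0.01],10],[[0.05,-0.11,0],[0,0,0.02],10],[[0.09,-0.21,0],[0,0,0.035],10],[[0.14,-0.32,0],[0,0,0.05],10],[[0.19,-0.43,0],[0,0,0.07],10],[[0.24,-0.54,0],[0,0,0.09],10],[[0.29,-0.65,0],[0,0,0.1],10],[[0.34,-0.76,0],[0,0,0.108],10],[[0.38,-0.85,0],[0,0,0.109],10],[[0.4,-0.9,0],[0,0,0.109],10]]}}

```text
clock: 11.15
eef_pos: [524.6, -34.5, 273.0]
tool_rot: [1.0, 0.022, -0.001, -0.0]
force: [0.2, -0.3, -3.4]
gripper_width: 0.274
gripper_force: 59.6
```

```bash
python3 -c "
from h import *
go(cab(-22,0,275),CY)"
```

```text
shift [ 0.0851 -0.9647 -0.0092] turn [-0.0003  0.0009  0.0004] dist 194 at [524.6 -34.5 273. ] eul [ 2.5700e+00  1.7000e-01 -1.7995e+02] j6 1.41 F [ 0.2 -0.3 -3.4] w 0.274 t 11.15
```

>>> {"name": "play_rows", "arguments": {"deltas": [[[0.01,-0.08,0],[0,0,0],10],[[0.02,-0.18,0],[0,0,0],10],[[0.03,-0.3,0],[0,0,0],10],[[0.04,-0.42,0],[0,0,0],10],[[0.05,-0.55,0],[0,0,0],10],[[0.065,-0.68,0],[0,0,0],10],[[0.08,-0.8,0],[0,0,0],10],[[0.085,-0.9,0],[0,0,0],10],[[0.085,-0.95,0],[0,0,0],10],[[0.085,-0.965,0],[0,0,0],10]]}}

```text
clock: 11.98
eef_pos: [533.4, 158.2, 273.8]
tool_rot: [1.0, 0.023, -0.001, 0.0]
force: [-1.7, -0.0, -4.4]
gripper_width: 0.273
gripper_force: 59.7
```

>>> {"name": "play_rows", "arguments": {"deltas": [[[0,0,0],[0,0,0],10],[[0,0,0],[0,0,0],10]]}}

```text
clock: 12.15
eef_pos: [533.7, 156.4, 274.8]
tool_rot: [1.0, 0.022, -0.0, 0.0]
force: [1.0, -0.4, -2.1]
gripper_width: 0.274
gripper_force: 59.6
```

```bash
python3 - <<'E'
from h import *
go(cab(-22,0,275),CY)
p=cam('wrist'); W=wcloud(p); save(p,'w3.png')
for n,lo,hi in(('roof',141,165),('lip',168,182)):
    m=(abs(W[:,0]-555)<180)&(abs(W[:,1]-160)<130)&(W[:,2]>lo)&(W[:,2]<hi);P=W[m]
    print(n,m.sum(),cv2.minAreaRect(P[:,:2].astype(np.float32)),np.median(P[:,2]))
# hatch region: local coordinates of frame-level points
c,s=np.cos(CY),np.sin(CY); ok=np.isfinite(W[:,0]); P=W[ok]; d=P[:,:2]-C; x=d@[c,s]; y=d@[-s,c]; z=P[:,2]
# hook points
m=(abs(y)<15)&(x>-118)&(x<-40)&(z>75)&(z<110); print('hook',m.sum(),np.percentile(x[m],[1,99]) if m.any() else '',np.median(y[m]),np.percentile(z[m],[2,50,98]))
# plate points (held)
m=(abs(y)<50)&(x>-60)&(x<10)&(z>185)&(z<275); print('gauge',m.sum(),np.percentile(y[m&(z<262)],[1,99]),np.percentile(x[m&(z<262)],[1,50,99]))
f=(z>145)&(z<151)
for yy in(-75,-68,-64,-60,60,64,68,75): print(yy,(f&(abs(y-yy)<1.5)&(x>-80)&(x<-20)).sum(),end=' ')
for xx in(-112,-108,-104,-100): print(xx,(f&(abs(x-xx)<1.5)&(abs(y)<50)).sum(),end=' ')
E
```

```text
shift [-0.0029 -0.0135 -0.001 ] turn [ 0.0002  0.0002 -0.0001] dist 3 at [533.7 156.4 274.8] eul [2.4900e+00 4.0000e-02 1.7997e+02] j6 1.77 F [ 1.  -0.4 -2.1] w 0.274 t 12.15
roof 53288 ((556.0709838867188, 158.09347534179688), (260.9654541015625, 191.47360229492188), 2.6809754371643066) 155.61186680161003
lip 1471 ((620.9986572265625, 161.04515075683594), (7.783711910247803, 79.39202880859375), 2.4626269340515137) 176.0155939017417
hook 262 [-97.42056279 -44.82091185] -1.7521843471360483 [ 85.18592542  88.57769098 101.92623334]
gauge 6868 [-40.07139655  34.61006788] [-26.26798459 -16.76734462 -15.92655198]
-75 114 -68 229 -64 136 -60 0 60 154 64 232 68 253 75 2 -112 0 -108 0 -104 0 -100 0
```

View pics/w3.png

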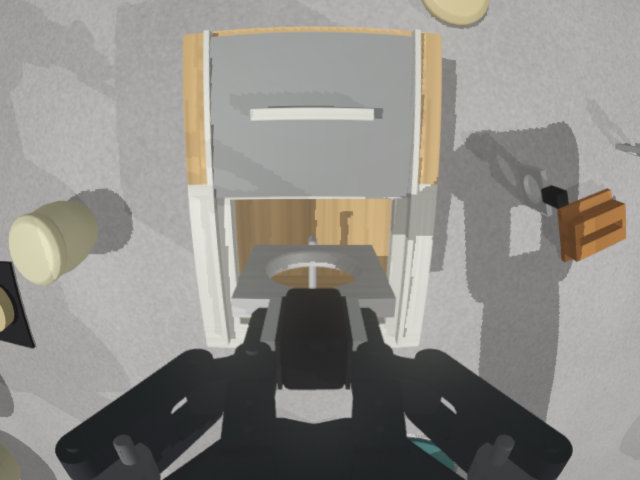

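The wrist view shows the gauge over the open hatch, plate at (313,270), with the hook rod at (312,270) visible through the bore. The bore is centred on the hook. I'll refine the cabinet pose from this view (556, 158.1) and go down.

```bash
sed -i 's/^C=.*/C=np.array([556.,158.2]); CY=np.radians(2.55)/' h.py; python3 -c "
from h import *
go(cab(-22,0,190),CY)"
```

```text
shift [ 0.0015 -0.0051  0.4252] turn [ 0.0001  0.0001 -0.0005] dist 85 at [533.8 156.2 275. ] eul [2.4600e+00 2.0000e-02 1.7998e+02] j6 1.77 F [ 0.   0.3 -2.7] w 0.274 t 12.2
```

>>> {"name": "play_rows", "arguments": {"deltas": [[[0.0015,-0.005,0.03],[0,0,-0.0005],10],[[0.0015,-0.005,0.08],[0,0,-0.0005],10],[[0.0015,-0.005,0.14],[0,0,-0.0005],10],[[0.0015,-0.005,0.2],[0,0,-0.0005],10],[[0.0015,-0.005,0.26],[0,0,-0.0005],10],[[0.0015,-0.005,0.32],[0,0,-0.0005],10],[[0.0015,-0.005,0.37],[0,0,-0.0005],10],[[0.0015,-0.005,0.41],[0,0,-0.0005],10],[[0.0015,-0.005,0.425],[0,0,-0.0005],10],[[0.0015,-0.005,0.425],[0,0,-0.0005],10]]}}

```text
clock: 13.03
eef_pos: [533.8, 158.2, 189.4]
tool_rot: [1.0, 0.023, -0.001, 0.0]
force: [-0.4, 0.6, -3.3]
gripper_width: 0.269
gripper_force: 59.7
```

```bash
python3 -c "
from h import *
go(cab(-22,0,138),CY)"
```

```text
shift [0.0013 0.0048 0.2572] turn [0.0001 0.0003 0.0003] dist 51 at [533.8 158.2 189.4] eul [2.6000e+00 6.0000e-02 1.7999e+02] j6 1.77 F [-0.4  0.6 -3.3] w 0.269 t 13.03
```

>>> {"name": "play_rows", "arguments": {"deltas": [[[0.001,0.003,0.02],[0,0,0],10],[[0.001,0.003,0.06],[0,0,0],10],[[0.001,0.003,0.11],[0,0,0],10],[[0.001,0.003,0.16],[0,0,0],10],[[0.001,0.003,0.21],[0,0,0],10],[[0.001,0.003,0.245],[0,0,0],10],[[0.001,0.003,0.257],[0,0,0],10],[[0.001,0.003,0.257],[0,0,0],10],[[0.001,0.003,0.257],[0,0,0],10]]}}

```text
clock: 13.78
eef_pos: [534.3, 157.6, 139.1]
tool_rot: [1.0, 0.023, 0.0, -0.0]
force: [-0.6, 0.0, -3.4]
gripper_width: 0.272
gripper_force: 59.7
```

```bash
python3 - <<'E'
from h import *
go(cab(-75,0,138),CY)
p=cam('wrist'); save(p,'w4.png')
p=cam('scene'); f=p['frame'][150:300,270:440]; cv2.imwrite('pics/s4.png',cv2.resize(f[:,:,::-1],None,fx=4,fy=4,interpolation=3))
E
```

```text
shift [-0.2665  0.0019  0.0054] turn [-0.     -0.      0.0002] dist 53 at [534.3 157.6 139.1] eul [ 2.59e+00 -1.00e-02 -1.80e+02] j6 1.77 F [-0.6  0.  -3.4] w 0.272 t 13.78
```

View pics/s4.png

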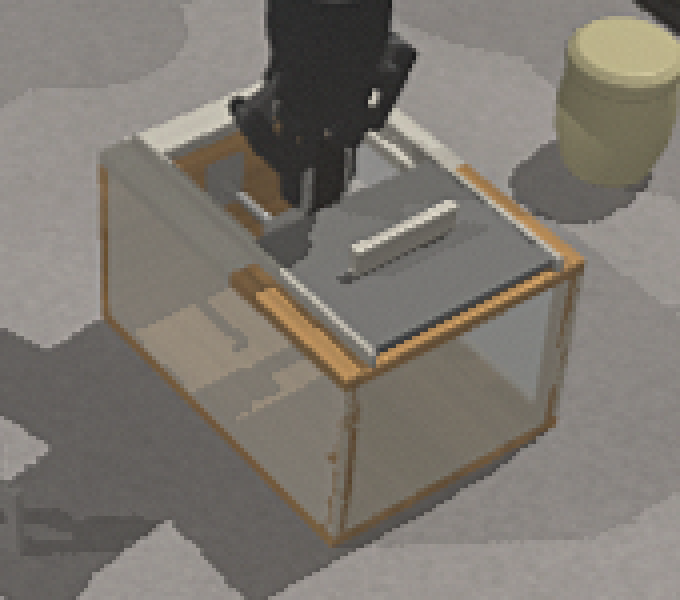

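View pics/w4.png

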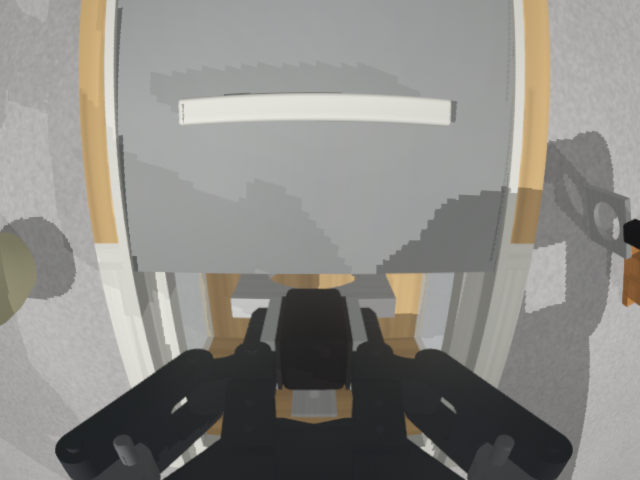

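Scene crop: the gauge and fingers are inside the open hatch at about (310,190). The wrist view has the plate centred between the frame sides at (313,290). Before going lower I'll check how low the wide gripper linkages reach, using the last wrist cloud.

```bash
python3 - <<'E'
from h import *
p=cam('wrist'); s=p['st']; W=wcloud(p); ok=np.isfinite(W[:,0]); T=R.from_quat(s['tool_rot']).inv().apply(W[ok]-s['eef_pos'])
px=p['frame'].reshape(-1,3)[ok].max(1)<60
for a,b in((20,30),(30,40),(40,50),(50,60),(60,75),(75,95)):
    m=px&(abs(T[:,1])>a)&(abs(T[:,1])<b)&(abs(T[:,0])<60)&(T[:,2]<0)
    print(a,b,m.sum(),'lowest tool z',np.percentile(T[m,2],[50,95,99]).round() if m.any() else '', np.percentile(T[m,0],[2,98]).round() if m.any() else '')
E
```

```text
20 30 5453 lowest tool z [-60. -18. -11.] [ 1. 18.]
30 40 6092 lowest tool z [-57. -49. -45.] [-10.  14.]
40 50 9210 lowest tool z [-73. -55. -51.] [-10.  14.]
50 60 6169 lowest tool z [-90. -72. -67.] [ 6. 15.]
60 75 816 lowest tool z [-94. -86. -83.] [ 8. 14.]
75 95 0 lowest tool z
```

>>> {"name": "play_rows", "arguments": {"deltas": [[[-0.02,0.001,0.005],[0,0,0],10],[[-0.05,0.001,0.005],[0,0,0],10],[[-0.09,0.001,0.005],[0,0,0],10],[[-0.13,0.001,0.005],[0,0,0],10],[[-0.17,0.001,0.005],[0,0,0],10],[[-0.21,0.001,0.005],[0,0,0],10],[[-0.245,0.001,0.005],[0,0,0],10],[[-0.265,0.001,0.005],[0,0,0],10],[[-0.265,0.001,0.005],[0,0,0],10],[[-0.265,0.001,0.005],[0,0,0],10]]}}

```text
clock: 14.77
eef_pos: [481.2, 155.0, 138.1]
tool_rot: [1.0, 0.023, 0.0, -0.0]
force: [0.3, -0.2, -4.3]
gripper_width: 0.268
gripper_force: 59.6
```

```bash
python3 -c "
from h import *
go(cab(-75,0,110),CY)"
```

```text
shift [-0.001   0.0009  0.1405] turn [-0.     -0.0002  0.0003] dist 28 at [481.2 155.  138.1] eul [ 2.6e+00 -3.0e-02 -1.8e+02] j6 1.79 F [ 0.3 -0.2 -4.3] w 0.268 t 14.77
```

>>> {"name": "play_rows", "arguments": {"deltas": [[[0,0,0.02],[0,0,0],10],[[0,0,0.05],[0,0,0],10],[[0,0,0.08],[0,0,0],10],[[0,0,0.11],[0,0,0],10],[[0,0,0.125],[0,0,0],10],[[0,0,0.13],[0,0,0],10],[[0,0,0.13],[0,0,0],10]]}}

```text
clock: 15.35
eef_pos: [481.2, 155.0, 111.5]
tool_rot: [1.0, 0.023, -0.0, 0.0]
force: [-0.4, -0.7, -3.5]
gripper_width: 0.271
gripper_force: 59.6
```

>>> {"name": "play_rows", "arguments": {"deltas": [[[0,0,0.005],[0,0,0],10],[[0,0,0.01],[0,0,0],10],[[0,0,0.01],[0,0,0],10]]}}

```text
clock: 15.6
eef_pos: [481.3, 155.0, 109.9]
tool_rot: [1.0, 0.023, 0.0, -0.0]
force: [-0.1, -0.8, -2.6]
gripper_width: 0.275
gripper_force: 59.6
```

>>> {"name": "play_rows", "arguments": {"deltas": [[[0,0,0.0025],[0,0,0],10],[[0,0,0.005],[0,0,0],10],[[0,0,0.005],[0,0,0],10]]}}

```text
clock: 15.85
eef_pos: [481.3, 155.0, 108.9]
tool_rot: [1.0, 0.023, 0.0, -0.0]
force: [-0.1, -0.4, -2.9]
gripper_width: 0.276
gripper_force: 59.6
```

>>> {"name": "play_rows", "arguments": {"deltas": [[[0,0,0.0025],[0,0,0],10],[[0,0,0.005],[0,0,0],10],[[0,0,0.005],[0,0,0],10]]}}

```text
clock: 16.1
eef_pos: [481.2, 155.0, 107.8]
tool_rot: [1.0, 0.023, -0.0, 0.0]
force: [0.1, -0.4, -3.0]
gripper_width: 0.273
gripper_force: 59.6
```

>>> {"name": "play_rows", "arguments": {"deltas": [[[0,0,0.0025],[0,0,0],10],[[0,0,0.005],[0,0,0],10],[[0,0,0.005],[0,0,0],10]]}}

```text
clock: 16.35
eef_pos: [481.4, 155.1, 107.5]
tool_rot: [1.0, 0.023, 0.0, -0.0]
force: [-2.3, -0.8, 4.2]
gripper_width: 0.272
gripper_force: 60.9
```

Contact: the force went from −3 to +4 N at exactly the expected height. Releasing gently.

>>> {"name": "play_rows", "arguments": {"deltas": [[[0,0,0],[0,0,0],27],[[0,0,0],[0,0,0],30],[[0,0,0],[0,0,0],34],[[0,0,0],[0,0,0],38],[[0,0,0],[0,0,0],44],[[0,0,0],[0,0,0],50],[[0,0,0],[0,0,0],50],[[0,0,0],[0,0,0],50]], "squeeze": 20}}

```text
clock: 17.02
eef_pos: [481.3, 155.0, 106.9]
tool_rot: [1.0, 0.023, -0.0, 0.0]
force: [0.7, -0.5, -0.6]
gripper_width: 0.499
gripper_force: 0.0
```

```bash
python3 - <<'E'
from h import *
go(cab(-75,0,220),CY)
p=cam('wrist'); save(p,'w5.png')
E
```

```text
shift [-0.001   0.0008 -0.5657] turn [0.     0.     0.0003] dist 113 at [481.3 155.  106.9] eul [  2.6   0.  180. ] j6 1.79 F [ 0.7 -0.5 -0.6] w 0.499 t 17.02
```

View pics/w5.png

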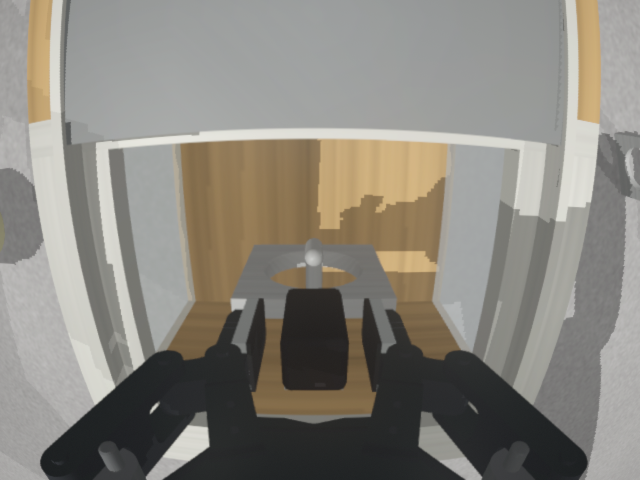

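The gauge hangs on the hook: the rod passes through the bore and the tip is at (312,255), with the handle free between the open pads at (315,340). Rising straight up.

>>> {"name": "play_rows", "arguments": {"deltas": [[[0,0,-0.02],[0,0,0],50],[[0,0,-0.06],[0,0,0],50],[[0,0,-0.12],[0,0,0],50],[[0,0,-0.2],[0,0,0],50],[[0,0,-0.3],[0,0,0],50],[[0,0,-0.42],[0,0,0],50],[[0,0,-0.54],[0,0,0],50],[[0,0,-0.66],[0,0,0],50],[[0,0,-0.72],[0,0,0],50],[[0,0,-0.72],[0,0,0],50]]}}

```text
clock: 17.9
eef_pos: [482.0, 155.2, 254.7]
tool_rot: [1.0, 0.023, 0.002, -0.001]
force: [0.1, -0.0, 0.5]
gripper_width: 0.5
gripper_force: 0.0
```

>>> {"name": "play_rows", "arguments": {"deltas": [[[0,0,0],[0,0,0],50],[[0,0,0],[0,0,0],50],[[0,0,0],[0,0,0],50],[[0,0,0],[0,0,0],50]]}}

```text
clock: 18.23
eef_pos: [481.0, 155.0, 249.8]
tool_rot: [1.0, 0.023, -0.001, 0.0]
force: [0.5, 0.0, -0.3]
gripper_width: 0.502
gripper_force: 0.0
```

```bash
python3 - <<'E'
from h import *
go(cab(-75,0,250),CY)
p=cam('wrist'); save(p,'w6.png'); W=wcloud(p); W=W[np.isfinite(W[:,0])]
c,s=np.cos(CY),np.sin(CY); d=W[:,:2]-C; x=d@[c,s]; y=d@[-s,c]; z=W[:,2]
for n,lo,hi in(('handletop',138,150),('platetop',97,102.5)):
    m=(abs(y)<45)&(x>-100)&(x<-56)&(z>lo)&(z<hi); print(n,m.sum(),[np.percentile(a[m],[2,50,98]).round(1) for a in(x,y,z)])
m=(z>170)&(z<180)&(abs(y)<45)&(x>40)&(x<90); print('lip',np.percentile(x[m],[2,50,98]).round(1))
E
```

```text
shift [ 0.0003  0.0005 -0.0011] turn [0.0001 0.0005 0.0002] dist 0 at [481.  155.  249.8] eul [2.5900e+00 9.0000e-02 1.7998e+02] j6 1.79 F [ 0.5  0.  -0.3] w 0.502 t 18.23
handletop 1129 [array([-85. , -72.9, -62.4]), array([-11.9,   0. ,  11.3]), array([140.3, 144.6, 146.1])]
platetop 763 [array([-79.5, -74.3, -69.7]), array([-36.9,  13.1,  36.9]), array([ 97.8, 100.7, 102.2])]
lip [60.9 64.4 68.9]
```

View pics/w6.png

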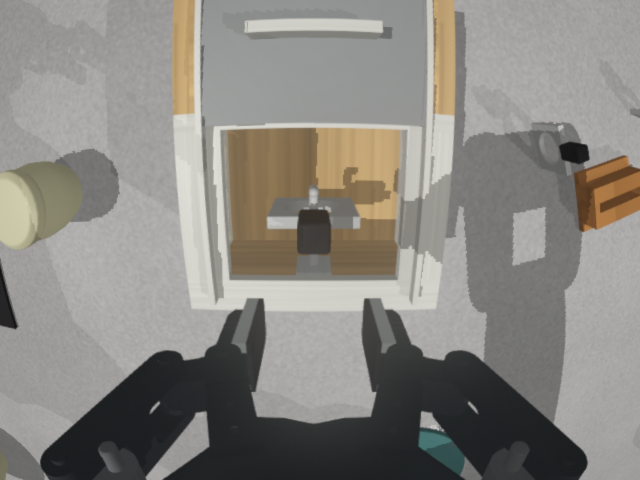

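The gauge hangs level at the seat (handle at (314,230)). The plate is at x ≈ −74.5 and its top at 101 mm. The cover is fully open with the lip at about 64.5, and the gripper is clear.

```bash
python3 -c "
from plant import sign_off
print(sign_off())"
```

```text
the job is handed in; nothing more can be done
None
```

The cover is fully open, the gauge hangs by its bore on the hook with the gripper clear, and the job was handed in at about 18 s; I saw no contact with the hatch frame and never touched the urn, its lid or the polish jar.

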